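# Free a jammed nested beaker and load it into the cup warmer

## Robot

A 7-joint arm with a two-finger parallel gripper is mounted at the origin on a cart in front of the work surface, level with it; the furniture and walls round the work are solid. World frame = base frame: x ahead of the robot, y to its left, z up, the work surface at z = 0. Lengths are in mm, angles in rad, forces in N, time in s.
With the tool pointing down it reaches from about 400 to 900 mm from the base axis. Payload 5.5 kg.
Tool frame: the origin (TCP) lies midway between the tips of the shut fingers; the grasp point (between the pads) lies manip.grip_point_offset behind it (manip.grip_point_offset is the distance from the TCP to the grasp point, in mm); z points along the fingers, y is the line along which they close (so a half turn about z gives the same grasp; the last joint's range is limited). The gripper opens to 92 mm and grips with 3 to 60 N. Pads are 19 mm wide; open, the fingers measure 130 mm over their backs; the gripper's body (75 mm by 190 mm) begins 47 mm behind the grasp point.
Start: joints at [-0.914, 0.501, -0.427, 1.55, 0.221, 1.138, -0.21], TCP at [249.368, 600.263, 226.729] pointing down, gripper open.
Joint ranges: [-2.88, 2.88], [-0.31, 2.03], [-1.54, 1.56], [0.2, 2.42], [-1.41, 4.55], [0.19, 2.02], [-2.57, 2.57]. Speed limits (rad/s): [2.57, 2.57, 3.14, 3.14, 3.14, 3.14, 3.14].

## Interface

Orientations are given as a unit quaternion [x, y, z, w].
In Python, from cell import manip, optics, ticket gives the robot as it stands.
- The arm moves only by the shell command python3 -m pendant 'ROWS' [FORCE]. ROWS is a JSON object whose one key "deltas" holds a list of rows, each an object of numbers: "x", "y", "z": the shift along the tool's x, y, z in m; "ax", "ay", "az": the turn, a rotation vector about the tool's x, y, z in rad; "claw": the opening, from 0 (shut) to 1 (fully open). In form: {"deltas": [{"x": .., "y": .., "z": .., "ax": .., "ay": .., "az": .., "claw": ..}, ...]}. A call has exactly 5 rows; each row is the pose to reach, as a shift and turn from the pose commanded when the call began, along the tool's axes at that moment; what a row does not reach only later rows make up. A row lasts 1/10 s, in which the tool goes at most 50 mm and 8.59 degrees, less where a joint would pass 70% of its speed; a pose out of reach is approached as far as the arm can. A call with a gripper value outside its range is refused whole. The fingers move at their own pace and stop on an object; FORCE is the grip in N (left out, the last holds). Time passes only in rows, so rows that repeat a pose let the fingers close, or fill a call up. It gives the time, the measured TCP pose, the force, the opening and the grip force at its end, in the units of the state.
- manip.read_state(): the state, without advancing time (a new reading comes with each control period).
- optics.camera(name): name is "scene" or "top"; returns a dict with "frame" (420x560x3 uint8, red, green, blue), "camera_matrix" (3x3 intrinsics, pixels), "dist_coeffs" ([k1, k2, p1, p2, k3] as OpenCV has them; the pictures are not rectified), "pose" (4x4, takes a point from camera to world coordinates). Camera axes: x right, y up, looking along -z (the intrinsics and any distortion apply to the point x, -y, -z); pixel columns grow to the right and rows downward; lengths in mm; the calibration is good to about 2 mm. A picture is of the moment at which its call begins. There is no depth.
- ticket.finish_job(): hands the job in; it is judged then, once.
Trained networks look in the newest picture that a camera, given by its name, has taken for a name from the list of things; names that differ only in an ending like _2 or _b are one class to them, and where a whole thing is asked for, a point or a joint stands for the part that bears it (a point fixed in the world has none). Each returns a list of dicts, best first, with "conf" (0 to 1); they miss things now and then, are a little off and sometimes report something else, mostly with a low value. They report only what shows in the picture. A call takes as long as a camera call.
- optics.silhouettes(camera, target): "pixels" (420x560 bool, what is visible of it) and "rect" ([left, top, right, bottom] in pixels, round what is visible of it).
The state is a dict: "time_s": time; "q": joint angles; "joint_vel": joint speeds; "joint_efforts": joint torques, N m; "tcp_pos": TCP position; "orientation": TCP orientation; "force": force on the tool from outside, world axes, zero at the start; "ft_torque": the same for the moment, N m; "opening": opening from 0.0 (shut) to 1.0 (fully open); "finger_force": force on a finger pad.
Only numpy, scipy, OpenCV 4.12 (cv2) and the standard library are available. Lean on these libraries where they do the work, as an engineer would, in place of code of your own. Each camera call takes 0.05 s, during which the arm holds its last target. There are 200 camera calls.

## Task

Please warm a beaker for my coffee: press the red button on the cup warmer so its tray pops out, take the top copper beaker off the nest on the marble stand, stand it upright in the tray, let go and push the tray home until it clicks. The beaker is jammed in the silicone grips of the one below: lean on it and turn it until you feel it come loose instead of hoisting the stand off the table, and leave everything else where it is.

Things in the scene. Friction and masses are not known exactly. Their poses are not given: they have to be found in the camera images.
- beaker: top one of three nested copper-coloured stacking beakers: open, upright, 66 mm tall, 130 to 210 g. Origin: centre of its underside; z up its axis. Body 51 to 56 mm across up to 36 mm, with three broad ribs, hidden while nested; then a flat shoulder and a straight round collar 66 mm across from 37 mm to the rim at 66 mm, wall 2.5 mm. Nested, only the collar shows. Clear after rising 37 mm.
- stand_rim (a point): centre of the mouth of the fixed beaker below. Three silicone grips in it, 120 degrees apart, jam on the top beaker's ribs: they hold 20 to 28 N up and 0.35 to 0.75 N m in turning. Turned so that they lie between ribs, a window 30 degrees wide that comes within 45 degrees one way or the other (where must be felt), it turns with half that or less and lifts freely.
- stand: round white marble stand, 160 mm across, 22 mm thick, with two copper beakers fixed on it; 1 kg, loose on the table: it rises with a pull over 9 N, and turns along with the jammed beaker unless that is pressed down with 8 to 20 N. Origin: centre of its underside. The upper fixed beaker's rim (66 mm across) is 118 mm above it, the nested top beaker's origin at 82 mm, its rim at 148 mm.
- warmer: white box-shaped cup warmer, fixed, 165 mm deep (x), 150 mm wide (y), 125 mm high, with a ribbed steel top. Origin at the centre of its underside; its front faces its own -x, 82.5 mm from the origin; the shut tray's front panel stands 5 mm proud of it.
- button_top (a point): centre of the top of the red round button (26 mm across) on the warmer's top near its front left corner, 132 mm above the table. It goes down 6 mm (1.5 N at first, 4.5 N fully down); that unlatches the tray, which a spring slides out.
- tray (a joint): how far the warmer's tray is out, m: 0 shut and latched, 0.095 fully out (toward the warmer's own -x). A spring pushes it out with 4 to 6 N; shutting it takes about 10 N, most of it just before it clicks at 0. A stop lies 2.5 mm past 0. Unlatched, it slides out again.
- tray_floor (a point): middle of the tray's floor, moving with the tray; axes as the warmer's. The floor is 97 mm (x) by 122 mm (y), 22 mm above the table, with 14 mm walls at the sides and rear and the front panel, 110 mm above the table, in front. A grey round pad marks the middle. An upright beaker clears the warmer's opening.
- tray_front (a point): point on the outer face of the tray's steel front panel, at half its width, 85 mm above the table; moves with the tray. The panel is 132 mm wide and reaches from 14 to 110 mm above the table; push it toward the warmer's +x.
- kettle: bystander: large grey-white enamel kettle with a black bail handle, 186x222x242 mm, back left; origin at the centre of its underside
- coffee_jar: bystander: glass coffee jar with a red lid, 81 mm across, 145 mm tall, at the back middle; origin at the centre of its underside
- tea_box: bystander: red cardboard tea box, 72x135x78 mm, front left; origin at the centre of its underside
- egg_timer: bystander: red and cream egg timer, 59 mm across, 53 mm tall, left edge; origin at the centre of its underside
- mug: bystander: speckled green-beige stoneware mug, 82x109x74 mm, front right; origin at the centre of its underside
- sugar_bowl: bystander: small speckled green-beige stoneware sugar bowl, 91x92x64 mm, front right; origin at the centre of its underside
- pepper_mill: bystander: small glass shaker with a grey cap, 44 mm across, 90 mm tall, left edge; origin at the centre of its underside
- spice_jar: bystander: small glass spice jar with a black cap, 40 mm across, 105 mm tall, left edge; origin at the centre of its underside

How it is judged (in metres and radians):
On the way, in this order (a step that is already met when the one before it is completed fails the run):
1. the top beaker has come off the nest, more than 40 mm above its nested height, while the stand still stands on the table (z of beaker in the frame of stand above 0.122 m and height (world z) of stand below 0.005 m and angle between stand's own z axis and vertical below 0.06 rad), for 0.1 s.
2. the beaker stands upright in the pulled-out tray and has been let go (value of joint tray above 0.07 m and x of beaker in the frame of tray_floor between -0.03 and 0.03 m and y of beaker in the frame of tray_floor between -0.04 and 0.04 m and z of beaker in the frame of tray_floor between -0.006 and 0.006 m and angle between beaker's own z axis and vertical below 0.1 rad and contact force between the fingers and beaker below 0.2 N), for 0.2 s.
At the end, for the whole second after the job is handed in: the tray is shut and latched (within 3 mm), the beaker stands in it upright (within 0.1 rad), on the floor and within 30 mm (depth) and 40 mm (width) of its middle, released and at rest, and the marble stand rests level on the table (value of joint tray below 0.003 m and x of beaker in the frame of tray_floor between -0.03 and 0.03 m and y of beaker in the frame of tray_floor between -0.04 and 0.04 m and z of beaker in the frame of tray_floor between -0.006 and 0.006 m and angle between beaker's own z axis and vertical below 0.1 rad and linear speed of beaker below 0.02 m/s and height (world z) of stand below 0.005 m and angle between stand's own z axis and vertical below 0.06 rad); the robot touches nothing.
It fails at once if the marble stand is hoisted more than 10 mm off the table or tipped more than 0.15 rad (height (world z) of stand above 0.01 m or angle between stand's own z axis and vertical above 0.15 rad).
It fails at once if the marble stand is shoved more than 60 mm (distance of stand from where it was at the start of the episode above 0.06 m).
It fails at once if the beaker is knocked over (angle between beaker's own z axis and vertical above 0.9 rad).
It fails at once if a bystander is moved more than 30 mm (distance of any of kettle, coffee_jar, tea_box, egg_timer, mug, sugar_bowl, pepper_mill, spice_jar from where it was at the start of the episode above 0.03 m).
It also fails if it takes over 72 s, if anything falls off the work surface, if the arm or the gripper's body presses on something with over 40 N, if the wrist force passes 120 N, or if a joint passes its speed limit or range.

## Working session

There is one attempt and no reset: what is moved stays moved. The work goes in short steps, Python scripts to look and compute and a shell command to move; the robot and the scene stay as the last step left them, time stands still between calls to the robot, and variables do not carry over. Pictures are saved under pics/ and viewed, at most 10 in all, crops included, and the job is handed in when it is done.

```bash
ls; mkdir -p pics; python3 - <<'E'
from cell import manip, optics
import cv2, numpy as np
print(manip.read_state(), manip.grip_point_offset)
for c in ("scene","top"):
    r=optics.camera(c); cv2.imwrite(f"pics/{c}0.png",cv2.cvtColor(r["frame"],cv2.COLOR_RGB2BGR))
    print(c,r["camera_matrix"],r["dist_coeffs"],np.round(r["pose"],3))
    for t in ("beaker","stand","warmer","button_top","tray","coffee_jar","tea_box","kettle"):
        print(t,[(round(d["conf"],2),d["rect"],int(d["pixels"].sum())) for d in optics.silhouettes(c,t)][:3])
E
```

```text
pics
{'time_s': 0.0, 'q': array([-0.91376116,  0.50184967, -0.42676879,  1.5514428 ,  0.22082547,
        1.13830051, -0.21029803]), 'joint_vel': array([ 0.0004231 , -0.0022617 ,  0.00039218,  0.00034358,  0.00112322,
       -0.00128511,  0.00018526]), 'joint_efforts': array([ 5.43786555e-04, -5.66594625e+01, -5.81555530e+00, -2.79106700e+01,
       -6.86116191e-02,  3.07889446e-02,  1.89448801e-04]), 'tcp_pos': array([249.21997146, 599.56901413, 225.678231  ]), 'orientation': array([ 1.95624555e-01,  9.80678384e-01, -9.48096845e-04, -2.06616120e-04]), 'force': array([-0.53294586, -0.66456707,  0.38600892]), 'ft_torque': array([ 0.01932579, -0.07398813, -0.02652937]), 'finger_force': 0.0, 'opening': 0.9997683783607947} 18.8
scene [[502.23083986   0.         280.16736892]
 [  0.         502.23083986 216.41838409]
 [  0.           0.           1.        ]] [-0.13981885  0.          0.          0.          0.        ] [[ 6.32000e-01  4.01000e-01 -6.63000e-01 -2.31917e+02]
 [-7.75000e-01  3.37000e-01 -5.34000e-01 -5.54583e+02]
 [ 1.00000e-02  8.52000e-01  5.24000e-01  6.84987e+02]
 [ 0.0
[... 707 characters left out ...]
      0.          0.          0.        ] [[-2.500000e-02  9.980000e-01 -6.400000e-02  4.625650e+02]
 [-1.000000e+00 -2.500000e-02 -9.000000e-03  1.777000e+01]
 [-1.100000e-02  6.400000e-02  9.980000e-01  1.099384e+03]
 [ 0.000000e+00  0.000000e+00  0.000000e+00  1.000000e+00]]
beaker [(0.86, [230.8, 216.1, 251.2, 244.5], 540)]
stand [(0.62, [214.5, 206.8, 274.1, 259.1], 2017)]
warmer [(0.93, [305.8, 131.5, 370.7, 200.6], 4018), (0.72, [175.6, 223.6, 197.5, 236.1], 230), (0.48, [229.8, 220.1, 249.8, 243.6], 556)]
button_top []
tray []
coffee_jar [(0.65, [264.3, 125.5, 294.1, 160.0], 788)]
tea_box [(0.89, [183.6, 262.3, 235.9, 305.6], 1305)]
kettle [(0.55, [183.4, 125.8, 253.6, 193.4], 3591)]
```

```bash
python3 -c "
import cv2
a=cv2.imread('pics/top0.png');cv2.imwrite('pics/top0b.png',cv2.resize(a[100:330,130:430],(780,598),interpolation=cv2.INTER_CUBIC))
a=cv2.imread('pics/scene0.png');cv2.imwrite('pics/scene0b.png',cv2.resize(a[110:320,150:430],(800,600),interpolation=cv2.INTER_CUBIC))"
```

```text
(no output)
```

View pics/top0b.png

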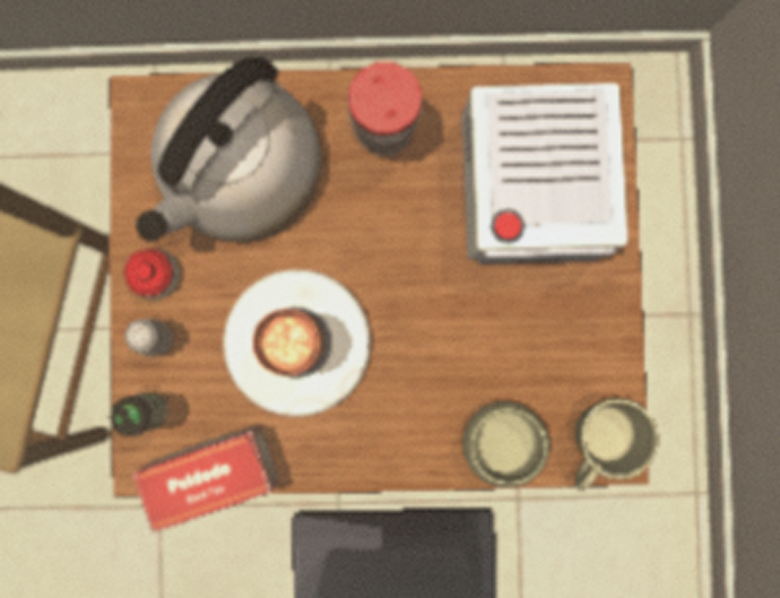

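View pics/scene0b.png

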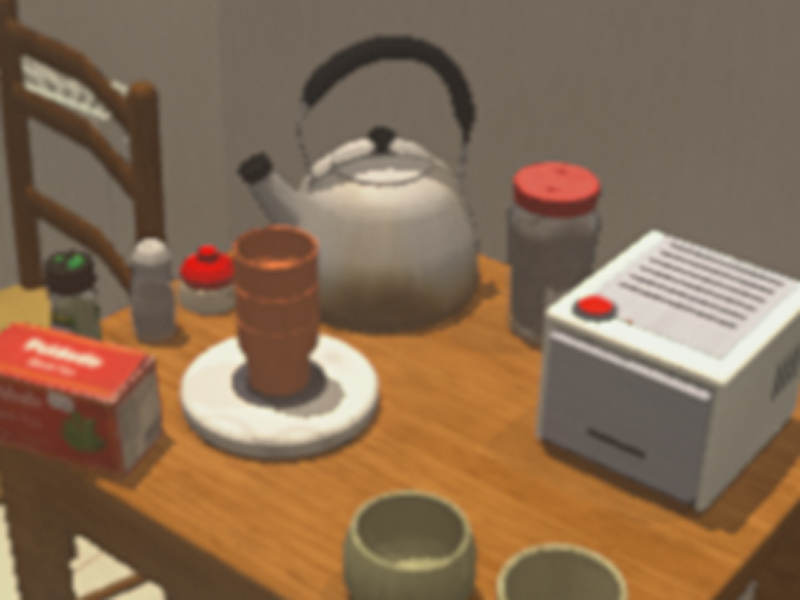

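The top view shows the beaker rim near crop (291,342), its stand near (297,342), the button at (508,225) and the warmer top from (471,87) to (627,247). The scene view agrees, with the mug and bowl in front of the warmer and the tray shut.

```bash
cat > h.py <<'E'
from cell import manip, optics
import cv2, numpy as np
def ray(cam, px):
    u=cv2.undistortPoints(np.array(px,float).reshape(-1,1,2),cam["camera_matrix"],cam["dist_coeffs"]).reshape(-1,2)
    d=np.c_[u[:,0],-u[:,1],-np.ones(len(u))]@cam["pose"][:3,:3].T
    return cam["pose"][:3,3],d
def onz(cam,px,z):
    o,d=ray(cam,px); return (o+d*((z-o[2])/d[:,2])[:,None])[:,:2]
def proj(cam,P):
    P=(np.atleast_2d(P)-cam["pose"][:3,3])@cam["pose"][:3,:3]
    return cv2.projectPoints(P*[1,-1,-1],np.zeros(3),np.zeros(3),cam["camera_matrix"],cam["dist_coeffs"])[0].reshape(-1,2)
def circ(P):
    A=np.c_[2*P,np.ones(len(P))]; s=np.linalg.lstsq(A,(P**2).sum(1),rcond=None)[0]
    return s[:2],np.sqrt(s[2]+s[:2]@s[:2])
def contour(m):
    return max(cv2.findContours(m.astype(np.uint8),cv2.RETR_EXTERNAL,cv2.CHAIN_APPROX_NONE)[0],key=cv2.contourArea).reshape(-1,2)
def st():
    s=manip.read_state(); np.set_printoptions(precision=4,suppress=True)
    from scipy.spatial.transform import Rotation as R
    r=R.from_quat(s["orientation"]).as_matrix()
    print("t",s["time_s"],"tcp",s["tcp_pos"],"F",s["force"],"T",s["ft_torque"],"open",s["opening"],"ff",s["finger_force"],"\nq",s["q"],"\nR",r.round(4).tolist())
    return s,r
E
python3 - <<'E'
from h import *
for c in ("top","scene"):
    cam=optics.camera(c); f=cam["frame"].astype(int)
    red=(f[...,0]>150)&(f[...,1]<90)&(f[...,2]<90)
    n,l,s,ce=cv2.connectedComponentsWithStats(red.astype(np.uint8))
    for i in range(1,n):
        if s[i,4]>25 and 300<ce[i][0]<400: print(c,"red",s[i],ce[i],"z132",onz(cam,[ce[i]],132))
    for nm,z in (("warmer",125),("beaker",148),("stand",22)):
        ds=optics.silhouettes(c,nm)
        if not ds: continue
        p=contour(ds[0]["pixels"]); P=onz(cam,p,z)
        if nm=="warmer":
            r=cv2.minAreaRect(P.astype(np.float32)); print(c,nm,r, cv2.boxPoints(r).round(1).tolist())
        else:
            r=circ(P); print(c,nm,r, cv2.minEnclosingCircle(P.astype(np.float32)))
# white disc by colour in top
cam=optics.camera("top"); f=cam["frame"].astype(int)
w=(f.min(2)>165)
m=np.zeros_like(w); m[195:270,205:285]=w[195:270,205:285]
P=onz(cam,contour(m),22); c,r=circ(P); 
for _ in range(5):
    e=abs(np.hypot(*(P-c).T)-r); Q=P[e<3]; c,r=circ(Q)
print("disc",c,r,len(Q),len(P))
m[:]=0; m[125:205,300:380]=w[125:205,300:380]
p=contour(m);P=onz(cam,p,125); r=cv2.minAreaRect(P.astype(np.float32)); print("box",r,cv2.boxPoints(r).tolist())
E
```

```text
top red [321 183   9   9  70] [325.04285714 186.92857143] z132 [[ 574.83575016 -112.28187603]]
top warmer ((629.2564086914062, -151.37295532226562), (176.6573944091797, 158.48817443847656), 0.3999747335910797) [[540.4000244140625, -72.69999694824219], [541.5, -231.1999969482422], [718.0999755859375, -230.0], [717.0, -71.5]]
top beaker (array([466.6596795 ,  96.73586474]), np.float64(68.99937463787262)) ((466.54547119140625, 98.26093292236328), 71.66097259521484)
top stand (array([468.89933888, 107.79493651]), np.float64(79.54464406381115)) ((469.62030029296875, 106.96427154541016), 82.39990997314453)
scene red [330 172  30   9  47] [344.68085106 177.55319149] z132 [[707.7009637   3.0764511]]
scene red [352 214  12   6  51] [357.92156863 216.64705882] z132 [[ 573.23623371 -117.15200944]]
scene warmer ((568.5206298828125, -186.74774169921875), (303.81256103515625, 197.70303344726562), 2.904963254928589) [[411.79998779296875, -95.69999694824219], [421.79998779296875, -293.20001220703125], [725.2000122070312, -277.79998779296875], [715.2000122070312, -80.30000305175781]]
scene beaker (array([449.58926054,  87.34483064]), np.float64(46.59502683628641)) ((449.1649475097656, 86.55388641357422), 56.02615737915039)
scene stand (array([478.69630595, 114.93299442]), np.float64(98.86796794701104)) ((488.39251708984375, 120.78614044189453), 125.8868408203125)
disc [467.33167875 108.88400044] 77.17436484207946 156 156
box ((633.2938842773438, -155.78182983398438), (170.75314331054688, 148.86021423339844), 0.4475347101688385) [[547.3385620117188, -82.02085876464844], [548.5012817382812, -230.87652587890625], [719.2492065429688, -229.5428009033203], [718.0864868164062, -80.6871337890625]]
```

```bash
python3 - <<'E'
from h import *
from scipy.optimize import minimize
a=np.linspace(0,2*np.pi,40)
C=np.c_[np.cos(a),np.sin(a)]
ob=[];ims=[]
for c in ("top","scene"):
    cam=optics.camera(c); ims.append(cam["frame"].copy())
    for d in optics.silhouettes(c,"beaker"):
        A=d["pixels"].sum(); print(c,d["conf"],d["rect"],A)
        if 350<A<900: ob.append((cam,d["pixels"],d["rect"])); break
    else: ob.append((cam,None,None))
def hull(cam,xy,zs=(111,148)):
    return cv2.convexHull(proj(cam,np.vstack([np.c_[C*33+xy,np.full(40,z)] for z in zs])).astype(np.float32)).reshape(-1,2)
def cost(xy,use):
    s=0
    for i in use:
        cam,m,r=ob[i]
        if m is None: continue
        h=hull(cam,xy); p=np.zeros((1680,2240),np.uint8); cv2.fillPoly(p,[np.round(h*4+1.5).astype(int)],1)
        M=cv2.resize(m.astype(np.uint8),(2240,1680),interpolation=cv2.INTER_NEAREST)
        s+=1-(p&M).sum()/(p|M).sum()
    return s
for use in ((0,),(1,),(0,1)):
    r=minimize(cost,[467,108],args=(use,),method="Nelder-Mead",options=dict(initial_simplex=[[467,108],[475,108],[467,116]])); print(use,r.x,r.fun)
xy=r.x
def W(cx,cy,y):
    c,s=np.cos(y),np.sin(y); P=np.array([(i*82.5,j*75,k) for k in (0,125) for i,j in((-1,-1),(1,-1),(1,1),(-1,1))]); P[:,:2]=P[:,:2]@np.array([[c,s],[-s,c]])+[cx,cy]; return P
out=[]
for (cam,_,_),im in zip(ob,ims):
    K=3; big=cv2.resize(im[...,::-1],None,fx=K,fy=K,interpolation=cv2.INTER_CUBIC)
    q=lambda P:np.round(proj(cam,P)*K+1).astype(int)
    for z in (111,148): cv2.polylines(big,[q(np.c_[C*33+xy,np.full(40,z)])],1,(0,255,0),1)
    cv2.polylines(big,[q(np.c_[C*80+xy,np.full(40,22)])],1,(255,0,0),1)
    p=q(W(634,-154,0.0)); cv2.polylines(big,[p[:4]],1,(0,0,255),1); cv2.polylines(big,[p[4:]],1,(255,0,255),1)
    out.append(big)
cv2.imwrite("pics/ov.png",np.hstack([out[0][360:810,600:1150],out[1][540:990,620:1320]])[:, :1250])
b=cv2.imread("pics/ov.png"); cv2.imwrite("pics/ov.png",cv2.resize(np.vstack([np.hstack([out[0][350:650,600:1200]]),np.hstack([out[1][560:860,680:1280]])]),(800,800))[:,:] if 0 else np.vstack([out[0][370:670,610:1160],out[1][540:840,630:1180]]))
E
```

```text
top 0.9 [228.8, 215.7, 252.6, 243.8] 614
scene 0.69 [232.3, 187.4, 263.5, 214.8] 660
(0,) [468.79685411 108.3203522 ] 0.07527427874847625
(1,) [472.8828125 109.171875 ] 0.16130829221709375
(0, 1) [470.31724235 107.1589139 ] 0.2502243350303025
```

View pics/ov.png

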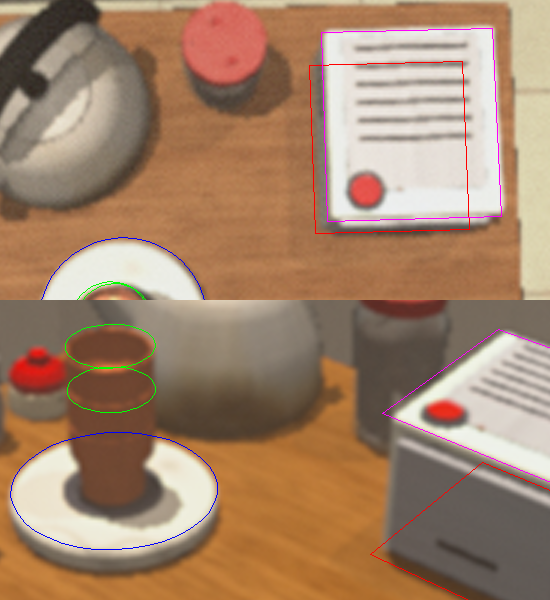

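The overlay confirms the beaker at about (469,108), and the warmer outline matches to a few mm. Next I check how tall the chair is, since the arm has to get past it.

```bash
python3 - <<'E'
from h import *
t=optics.camera("top"); s=optics.camera("scene")
cv2.imwrite("pics/full.png",np.hstack([t["frame"][:,:230],s["frame"][:,:400]])[...,::-1])
for z in (0,100,150,200,250,300,350,400): 
    p=onz(s,[[200.8,141.5]],z)[0]; print(z,p,proj(t,[*p,z]))
for nm in ("mug","sugar_bowl","tea_box","kettle"):
    for d in optics.silhouettes("top",nm)[:1]:
        P=onz(t,contour(d["pixels"]),60); print(nm,P.min(0),P.max(0))
E
```

```text
0 [841.38684764 665.30927276] [[ 60.78118145 112.70574155]]
100 [684.69700007 487.21929603] [[100.98671492 154.26358337]]
150 [606.35207628 398.17430767] [[125.39161093 179.23439137]]
200 [528.00715249 309.1293193 ] [[153.34633941 207.62422532]]
250 [449.6622287  220.08433094] [[185.47724947 239.99221226]]
300 [371.31730491 131.03934257] [[222.50455134 276.96017932]]
350 [292.97238113  41.99435421] [[265.21795741 319.17162304]]
400 [214.62745734 -47.05063416] [[314.3934136  367.18104418]]
mug [ 305.18585914 -273.54551717] [ 396.66438712 -183.92425913]
sugar_bowl [ 309.95887058 -155.60007262] [402.48168673 -68.02709848]
tea_box [274.71947997 125.7942353 ] [378.9731027  279.65900482]
kettle [576.06027246  74.58160468] [773.69020595 270.75246661]
```

View pics/full.png

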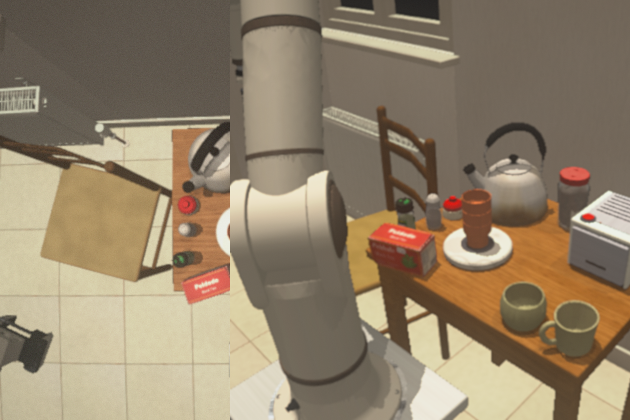

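The chair back is low and far away (x over 600), so a path at z ≈ 300 and small x is clear. The arm starts at the left.

```bash
python3 -m pendant '{"deltas":[{"x":-0.03,"y":-0.03,"z":-0.015,"ax":0,"ay":0,"az":-0.08,"claw":0},{"x":-0.06,"y":-0.061,"z":-0.03,"ax":0,"ay":0,"az":-0.16,"claw":0},{"x":-0.09,"y":-0.092,"z":-0.045,"ax":0,"ay":0,"az":-0.24,"claw":0},{"x":-0.12,"y":-0.123,"z":-0.06,"ax":0,"ay":0,"az":-0.32,"claw":0},{"x":-0.152,"y":-0.153,"z":-0.074,"ax":0,"ay":0,"az":-0.395,"claw":0}]}' 20; python3 -c "from h import *; st()"
```

```text
time_s: 2.35
tcp_pos: [331.2, 399.2, 301.5]
orientation: [-0.003, 1.0, 0.0, 0.0]
force: [1.2, 0.1, -0.1]
opening: 0.613
finger_force: 0.0
t 2.35 tcp [331.246  399.1896 301.4775] F [ 1.2089  0.0555 -0.0712] T [-0.0201 -0.0903  0.0129] open 0.6132706697943281 ff 0.0 
q [-0.5098  0.193  -0.4795  1.7852  0.0958  1.1858  0.5581] 
R [[-1.0, -0.005, 0.0004], [-0.005, 1.0, 0.0004], [-0.0004, 0.0004, -1.0]]
```

```bash
python3 -m pendant '{"deltas":[{"x":-0.018,"y":-0.044,"z":0,"ax":0,"ay":0,"az":0,"claw":0},{"x":-0.036,"y":-0.088,"z":0,"ax":0,"ay":0,"az":0,"claw":0},{"x":-0.054,"y":-0.132,"z":0,"ax":0,"ay":0,"az":0,"claw":0},{"x":-0.072,"y":-0.176,"z":0,"ax":0,"ay":0,"az":0,"claw":0},{"x":-0.09,"y":-0.22,"z":0,"ax":0,"ay":0,"az":0,"claw":0}]}' 
python3 -m pendant '{"deltas":[{"x":-0.024,"y":-0.04,"z":0.008,"ax":0,"ay":0,"az":0,"claw":0},{"x":-0.048,"y":-0.08,"z":0.016,"ax":0,"ay":0,"az":0,"claw":0},{"x":-0.072,"y":-0.12,"z":0.024,"ax":0,"ay":0,"az":0,"claw":0},{"x":-0.096,"y":-0.16,"z":0.032,"ax":0,"ay":0,"az":0,"claw":0},{"x":-0.119,"y":-0.2,"z":0.041,"ax":0,"ay":0,"az":0,"claw":0}]}' 
python3 -m pendant '{"deltas":[{"x":-0.009,"y":-0.024,"z":0.025,"ax":0,"ay":0,"az":0,"claw":0},{"x":-0.018,"y":-0.048,"z":0.05,"ax":0,"ay":0,"az":0,"claw":0},{"x":-0.027,"y":-0.072,"z":0.075,"ax":0,"ay":0,"az":0,"claw":0},{"x":-0.034,"y":-0.094,"z":0.1,"ax":0,"ay":0,"az":0,"claw":0},{"x":-0.034,"y":-0.094,"z":0.1,"ax":0,"ay":0,"az":0,"claw":0}]}' ; python3 -c "from h import *; st()"
```

```text
time_s: 2.85
tcp_pos: [421.8, 178.9, 301.2]
orientation: [-0.001, 1.0, 0.0, 0.001]
force: [1.2, -0.4, 0.6]
opening: 0.18
finger_force: 0.0
time_s: 3.35
tcp_pos: [541.6, -20.7, 259.8]
orientation: [-0.001, 1.0, -0.0, 0.001]
force: [0.8, 0.2, -0.0]
opening: 0.002
finger_force: 0.0
time_s: 3.85
tcp_pos: [572.3, -117.1, 155.9]
orientation: [0.002, 1.0, -0.001, -0.003]
force: [-0.9, -0.4, 0.0]
opening: 0.004
finger_force: 0.0
t 3.85 tcp [ 572.2941 -117.0977  155.8826] F [-0.8996 -0.4062  0.0335] T [ 0.0374  0.0478 -0.079 ] open 0.003960630702565924 ff 0.0 
q [ 0.1902  0.4331 -0.0454  1.7905  0.0264  0.9246  1.6999] 
R [[-1.0, 0.0039, -0.0062], [0.0039, 1.0, -0.0011], [0.0062, -0.0011, -1.0]]
```

```bash
python3 -m pendant '{"deltas":[{"x":0,"y":0.002,"z":0.012,"ax":0,"ay":0,"az":0,"claw":0},{"x":0,"y":0.002,"z":0.02,"ax":0,"ay":0,"az":0,"claw":0},{"x":0,"y":0.002,"z":0.028,"ax":0,"ay":0,"az":0,"claw":0},{"x":0,"y":0.002,"z":0.034,"ax":0,"ay":0,"az":0,"claw":0},{"x":0,"y":0.002,"z":0.036,"ax":0,"ay":0,"az":0,"claw":0}]}' 
python3 -m pendant '{"deltas":[{"x":0,"y":0,"z":0,"ax":0,"ay":0,"az":0,"claw":0},{"x":0,"y":0,"z":0,"ax":0,"ay":0,"az":0,"claw":0},{"x":0,"y":0,"z":-0.03,"ax":0,"ay":0,"az":0,"claw":0},{"x":0,"y":0,"z":-0.07,"ax":0,"ay":0,"az":0,"claw":0},{"x":0,"y":0,"z":-0.11,"ax":0,"ay":0,"az":0,"claw":0}]}' 
python3 - <<'E'
from h import *
st()
for c in ("scene",):
    cam=optics.camera(c); cv2.imwrite("pics/s2.png",cv2.resize(cam["frame"][110:330,200:480,::-1],(760,597)))
    for t in ("tray","tray_floor"): print(t,[(d["conf"],d["rect"]) for d in optics.silhouettes(c,t)][:2])
E
```

```text
time_s: 4.35
tcp_pos: [575.2, -109.4, 125.9]
orientation: [-0.001, 1.0, 0.0, 0.0]
force: [-9.2, 3.6, 25.4]
opening: 0.001
finger_force: 12.9
time_s: 4.85
tcp_pos: [574.2, -110.5, 234.7]
orientation: [-0.001, 1.0, 0.0, -0.0]
force: [1.5, -0.2, 0.1]
opening: 0.006
finger_force: 0.0
t 4.85 tcp [ 574.2138 -110.4834  234.7191] F [ 1.4876 -0.1685  0.1163] T [ 0.0554 -0.0085 -0.0025] open 0.006489945489551952 ff 0.0 
q [ 0.1844  0.3449 -0.0505  1.7217  0.0194  1.0762  1.7005] 
R [[-1.0, -0.0021, -0.0008], [-0.0021, 1.0, 0.0001], [0.0008, 0.0001, -1.0]]
tray [(0.57, [315.4, 245.5, 391.5, 310.7])]
tray_floor [(0.62, [313.3, 243.4, 394.2, 309.3])]
```

View pics/s2.png

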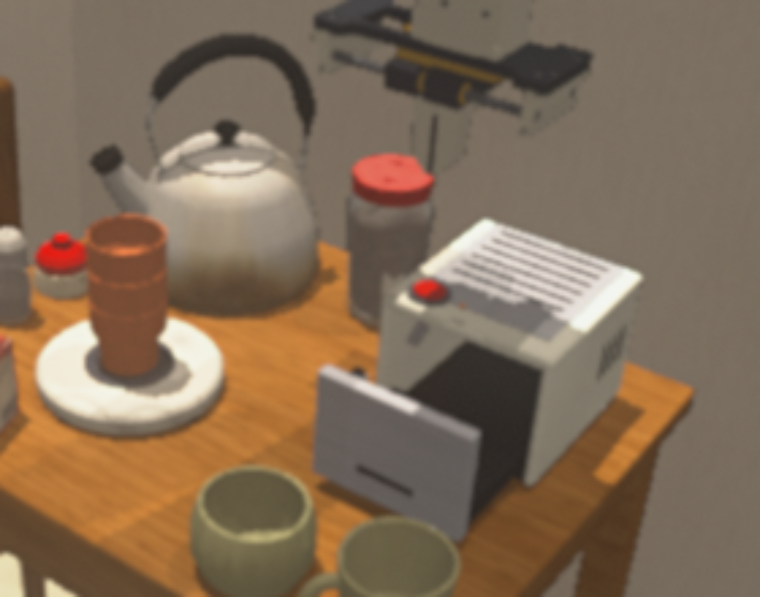

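The tray has popped out (panel at crop 320–480, 370–535), clear of the bowl. On to the beaker.

```bash
python3 -m pendant '{"deltas":[{"x":0.021,"y":0.044,"z":-0.02,"ax":0,"ay":0,"az":0,"claw":1},{"x":0.042,"y":0.088,"z":-0.04,"ax":0,"ay":0,"az":0,"claw":1},{"x":0.063,"y":0.132,"z":-0.04,"ax":0,"ay":0,"az":0,"claw":1},{"x":0.084,"y":0.176,"z":-0.04,"ax":0,"ay":0,"az":0,"claw":1},{"x":0.105,"y":0.219,"z":-0.04,"ax":0,"ay":0,"az":0,"claw":1}]}' 50
python3 -m pendant '{"deltas":[{"x":0,"y":0,"z":0.02,"ax":0,"ay":0,"az":0,"claw":1},{"x":0,"y":0,"z":0.05,"ax":0,"ay":0,"az":0,"claw":1},{"x":0,"y":0,"z":0.08,"ax":0,"ay":0,"az":0,"claw":1},{"x":0,"y":0,"z":0.1,"ax":0,"ay":0,"az":0,"claw":1},{"x":0,"y":0,"z":0.1,"ax":0,"ay":0,"az":0,"claw":1}]}' 
python3 -m pendant '{"deltas":[{"x":0,"y":0,"z":0,"ax":0,"ay":0,"az":0,"claw":1},{"x":0,"y":0,"z":0,"ax":0,"ay":0,"az":0,"claw":1},{"x":0,"y":0,"z":0,"ax":0,"ay":0,"az":0,"claw":1},{"x":0,"y":0,"z":0,"ax":0,"ay":0,"az":0,"claw":1},{"x":0,"y":0,"z":0,"ax":0,"ay":0,"az":0,"claw":1}]}' 
python3 - <<'E'
from h import *
st()
s=optics.camera("scene"); cv2.imwrite("pics/s3.png",cv2.resize(s["frame"][100:300,180:420,::-1],(720,600)))
E
```

```text
time_s: 5.5
tcp_pos: [467.8, 109.1, 272.8]
orientation: [-0.001, 1.0, -0.0, -0.0]
force: [0.9, 0.6, -1.0]
opening: 0.39
finger_force: 0.0
time_s: 6.0
tcp_pos: [466.1, 106.9, 170.0]
orientation: [-0.001, 1.0, -0.001, -0.004]
force: [-0.4, 0.5, 0.4]
opening: 0.825
finger_force: 0.0
time_s: 6.5
tcp_pos: [470.0, 107.5, 174.4]
orientation: [-0.001, 1.0, 0.0, 0.001]
force: [0.2, -0.1, -0.7]
opening: 0.999
finger_force: 0.0
t 6.5 tcp [469.9933 107.5219 174.3562] F [ 0.1929 -0.0548 -0.6652] T [ 0.0593  0.0392 -0.0134] open 0.999117670165356 ff 0.0 
q [-0.1069  0.2434 -0.1978  2.0203  0.0616  0.8822  1.2338] 
R [[-1.0, -0.0011, 0.0013], [-0.0011, 1.0, 0.0002], [-0.0013, 0.0002, -1.0]]
```

View pics/s3.png

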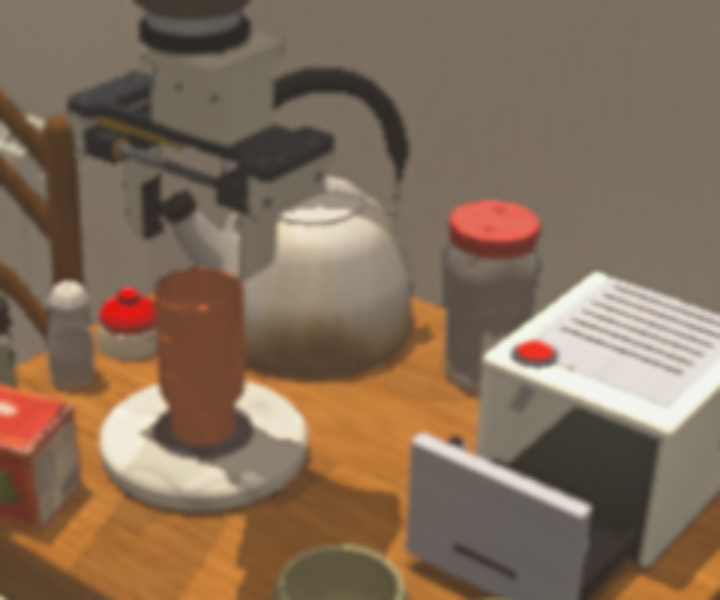

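The open fingers straddle the rim (beaker at crop 160–243, 270–340), so I can descend. I'll close gently first.

```bash
python3 -m pendant '{"deltas":[{"x":0.001,"y":0.001,"z":0.015,"ax":0,"ay":0,"az":0,"claw":1},{"x":0.001,"y":0.001,"z":0.03,"ax":0,"ay":0,"az":0,"claw":1},{"x":0.001,"y":0.001,"z":0.045,"ax":0,"ay":0,"az":0,"claw":1},{"x":0.001,"y":0.001,"z":0.053,"ax":0,"ay":0,"az":0,"claw":1},{"x":0.001,"y":0.001,"z":0.053,"ax":0,"ay":0,"az":0,"claw":1}]}' 
python3 -m pendant '{"deltas":[{"x":0,"y":0,"z":0,"ax":0,"ay":0,"az":0,"claw":0.8},{"x":0,"y":0,"z":0,"ax":0,"ay":0,"az":0,"claw":0.7},{"x":0,"y":0,"z":0,"ax":0,"ay":0,"az":0,"claw":0.6},{"x":0,"y":0,"z":0,"ax":0,"ay":0,"az":0,"claw":0.6},{"x":0,"y":0,"z":0,"ax":0,"ay":0,"az":0,"claw":0.6}]}' 8
python3 -m pendant '{"deltas":[{"x":0,"y":0,"z":0,"ax":0,"ay":0,"az":0,"claw":0.5},{"x":0,"y":0,"z":0,"ax":0,"ay":0,"az":0,"claw":0.5},{"x":0,"y":0,"z":0,"ax":0,"ay":0,"az":0,"claw":0.5},{"x":0,"y":0,"z":0,"ax":0,"ay":0,"az":0,"claw":0.5},{"x":0,"y":0,"z":0,"ax":0,"ay":0,"az":0,"claw":0.5}]}' 50
python3 -c "from h import *; st()"
```

```text
time_s: 7.05
tcp_pos: [467.7, 108.2, 119.8]
orientation: [-0.001, 1.0, -0.0, -0.001]
force: [-1.0, -0.7, 0.7]
opening: 1.002
finger_force: 0.0
time_s: 7.55
tcp_pos: [469.0, 108.2, 121.2]
orientation: [-0.001, 1.0, -0.0, 0.0]
force: [-0.5, -1.2, 2.9]
opening: 0.715
finger_force: 8.0
time_s: 8.05
tcp_pos: [469.0, 108.2, 121.2]
orientation: [-0.0, 1.0, -0.0, 0.0]
force: [-0.4, -2.4, 5.7]
opening: 0.704
finger_force: 50.0
t 8.05 tcp [469.0027 108.174  121.2235] F [-0.4263 -2.44    5.7352] T [-0.4528  0.1372 -0.0017] open 0.7036449677131454 ff 50.00168859958649 
q [-0.1191  0.3231 -0.1902  2.0634  0.0878  0.7618  1.2085] 
R [[-1.0, -0.0009, 0.0008], [-0.0009, 1.0, -0.0002], [-0.0008, -0.0002, -1.0]]
```

```bash
python3 -m pendant '{"deltas":[{"x":0,"y":0,"z":0.0005,"ax":0,"ay":0,"az":0,"claw":0.5},{"x":0,"y":0,"z":0.001,"ax":0,"ay":0,"az":0,"claw":0.5},{"x":0,"y":0,"z":0.001,"ax":0,"ay":0,"az":0,"claw":0.5},{"x":0,"y":0,"z":0.001,"ax":0,"ay":0,"az":0,"claw":0.5},{"x":0,"y":0,"z":0.001,"ax":0,"ay":0,"az":0,"claw":0.5}]}' 55
python3 -c "from h import *; st()"
```

```text
time_s: 8.55
tcp_pos: [469.1, 108.2, 121.2]
orientation: [-0.0, 1.0, -0.0, 0.001]
force: [-3.6, -2.3, 15.9]
opening: 0.703
finger_force: 55.0
t 8.55 tcp [469.0783 108.2182 121.1855] F [-3.6316 -2.3315 15.9131] T [-0.5745  0.903   0.0556] open 0.7026070547264629 ff 55.004863142967224 
q [-0.1193  0.3231 -0.1902  2.0634  0.0881  0.7615  1.208 ] 
R [[-1.0, -0.0009, 0.0011], [-0.0009, 1.0, -0.0004], [-0.0011, -0.0004, -1.0]]
```

```bash
python3 -m pendant '{"deltas":[{"x":0,"y":0,"z":0,"ax":0,"ay":0,"az":0.03,"claw":0.5},{"x":0,"y":0,"z":0,"ax":0,"ay":0,"az":0.06,"claw":0.5},{"x":0,"y":0,"z":0,"ax":0,"ay":0,"az":0.09,"claw":0.5},{"x":0,"y":0,"z":0,"ax":0,"ay":0,"az":0.12,"claw":0.5},{"x":0,"y":0,"z":0,"ax":0,"ay":0,"az":0.15,"claw":0.5}]}'
python3 -c "from h import *; st()"
python3 -m pendant '{"deltas":[{"x":0,"y":0,"z":0,"ax":0,"ay":0,"az":0.03,"claw":0.5},{"x":0,"y":0,"z":0,"ax":0,"ay":0,"az":0.06,"claw":0.5},{"x":0,"y":0,"z":0,"ax":0,"ay":0,"az":0.09,"claw":0.5},{"x":0,"y":0,"z":0,"ax":0,"ay":0,"az":0.12,"claw":0.5},{"x":0,"y":0,"z":0,"ax":0,"ay":0,"az":0.15,"claw":0.5}]}' >/dev/null
python3 -c "from h import *; st()"
```

```text
time_s: 9.05
tcp_pos: [469.5, 109.0, 121.2]
orientation: [0.074, 0.997, 0.0, 0.001]
force: [-2.4, -2.3, 13.0]
opening: 0.707
finger_force: 55.0
t 9.05 tcp [469.4567 108.9996 121.1815] F [-2.3919 -2.27   13.0348] T [-0.3947  0.6182  0.6602] open 0.7074503822215876 ff 55.00338613986969 
q [-0.1457  0.3216 -0.161   2.0639  0.0746  0.7593  1.0707] 
R [[-0.9891, 0.1469, 0.0021], [0.1469, 0.9891, 0.0], [-0.0021, 0.0003, -1.0]]
t 9.55 tcp [469.3006 108.6358 121.1734] F [-2.5514 -1.7123 14.1421] T [-0.663   0.6976  0.5846] open 0.703558879702422 ff 55.003602504730225 
q [-0.1712  0.32   -0.1308  2.0649  0.0609  0.7586  0.9333] 
R [[-0.956, 0.2934, 0.0017], [0.2934, 0.956, -0.0003], [-0.0017, 0.0002, -1.0]]
```

```bash
python3 -m pendant '{"deltas":[{"x":0,"y":0,"z":0,"ax":0,"ay":0,"az":0.03,"claw":0.5},{"x":0,"y":0,"z":0,"ax":0,"ay":0,"az":0.06,"claw":0.5},{"x":0,"y":0,"z":0,"ax":0,"ay":0,"az":0.09,"claw":0.5},{"x":0,"y":0,"z":0,"ax":0,"ay":0,"az":0.12,"claw":0.5},{"x":0,"y":0,"z":0,"ax":0,"ay":0,"az":0.15,"claw":0.5}]}'>/dev/null
python3 -c "from h import *; st()"
python3 -m pendant '{"deltas":[{"x":0,"y":0,"z":0,"ax":0,"ay":0,"az":0.03,"claw":0.5},{"x":0,"y":0,"z":0,"ax":0,"ay":0,"az":0.06,"claw":0.5},{"x":0,"y":0,"z":0,"ax":0,"ay":0,"az":0.09,"claw":0.5},{"x":0,"y":0,"z":0,"ax":0,"ay":0,"az":0.12,"claw":0.5},{"x":0,"y":0,"z":0,"ax":0,"ay":0,"az":0.15,"claw":0.5}]}' >/dev/null
python3 -c "from h import *; st()"
```

```text
t 10.05 tcp [469.0553 108.1029 121.1531] F [-3.8723 -3.0498 15.5096] T [-0.833   0.9097  0.5595] open 0.7059944382446853 ff 55.00423014163971 
q [-0.1966  0.3185 -0.1005  2.0661  0.0473  0.7582  0.7959] 
R [[-0.9011, 0.4336, 0.0011], [0.4336, 0.9011, -0.0008], [-0.0014, -0.0003, -1.0]]
t 10.55 tcp [469.0238 108.0669 121.1858] F [-4.6292 -3.0923 15.5234] T [-0.7986  0.9138  0.3191] open 0.7069610325935547 ff 55.00417470932007 
q [-0.2221  0.3174 -0.0706  2.067   0.0332  0.7575  0.658 ] 
R [[-0.8256, 0.5642, 0.001], [0.5642, 0.8256, -0.0006], [-0.0011, 0.0001, -1.0]]
```

Turning torque dropped from about 0.58 to 0.32 N m, so it is entering the window. A bit further to be well inside.

```bash
python3 -m pendant '{"deltas":[{"x":0,"y":0,"z":0,"ax":0,"ay":0,"az":0.03,"claw":0.5},{"x":0,"y":0,"z":0,"ax":0,"ay":0,"az":0.06,"claw":0.5},{"x":0,"y":0,"z":0,"ax":0,"ay":0,"az":0.09,"claw":0.5},{"x":0,"y":0,"z":0,"ax":0,"ay":0,"az":0.12,"claw":0.5},{"x":0,"y":0,"z":0,"ax":0,"ay":0,"az":0.15,"claw":0.5}]}'
python3 -c "from h import *; st()"
```

```text
time_s: 11.05
tcp_pos: [469.1, 108.3, 121.2]
orientation: [0.366, 0.931, 0.0, 0.001]
force: [-3.5, -2.1, 14.2]
opening: 0.705
finger_force: 55.0
t 11.05 tcp [469.1102 108.3421 121.1698] F [-3.5163 -2.0992 14.1765] T [-0.6671  0.9065  0.2536] open 0.7046471678511749 ff 55.00401735305786 
q [-0.2478  0.3167 -0.0411  2.0677  0.0193  0.7565  0.5204] 
R [[-0.732, 0.6813, 0.0011], [0.6813, 0.732, -0.0002], [-0.0009, 0.0007, -1.0]]
```

```bash
python3 -m pendant '{"deltas":[{"x":0,"y":0,"z":-0.001,"ax":0,"ay":0,"az":0.02,"claw":0.5},{"x":0,"y":0,"z":-0.002,"ax":0,"ay":0,"az":0.02,"claw":0.5},{"x":0,"y":0,"z":-0.003,"ax":0,"ay":0,"az":0.02,"claw":0.5},{"x":0,"y":0,"z":-0.004,"ax":0,"ay":0,"az":0.02,"claw":0.5},{"x":0,"y":0,"z":-0.004,"ax":0,"ay":0,"az":0.02,"claw":0.5}]}'
python3 -c "from h import *; st()"
```

```text
time_s: 11.55
tcp_pos: [468.3, 108.5, 123.5]
orientation: [0.375, 0.927, -0.0, -0.0]
force: [1.0, -0.7, -2.4]
opening: 0.705
finger_force: 55.0
t 11.55 tcp [468.3332 108.5185 123.4877] F [ 0.9842 -0.7383 -2.4255] T [-0.0607 -0.0781 -0.0217] open 0.704799085572179 ff 54.99935030937195 
q [-0.2509  0.3127 -0.0378  2.0665  0.0166  0.7633  0.5035] 
R [[-0.719, 0.6951, -0.0006], [0.6951, 0.719, 0.0], [0.0004, -0.0004, -1.0]]
```

Lifts freely (2.4 N, about its weight).

```bash
python3 -m pendant '{"deltas":[{"x":0,"y":0,"z":-0.005,"ax":0,"ay":0,"az":0,"claw":0.5},{"x":0,"y":0,"z":-0.01,"ax":0,"ay":0,"az":0,"claw":0.5},{"x":0,"y":0,"z":-0.015,"ax":0,"ay":0,"az":0,"claw":0.5},{"x":0,"y":0,"z":-0.02,"ax":0,"ay":0,"az":0,"claw":0.5},{"x":0,"y":0,"z":-0.025,"ax":0,"ay":0,"az":0,"claw":0.5}]}'
python3 -m pendant '{"deltas":[{"x":0,"y":0,"z":-0.005,"ax":0,"ay":0,"az":0,"claw":0.5},{"x":0,"y":0,"z":-0.01,"ax":0,"ay":0,"az":0,"claw":0.5},{"x":0,"y":0,"z":-0.015,"ax":0,"ay":0,"az":0,"claw":0.5},{"x":0,"y":0,"z":-0.02,"ax":0,"ay":0,"az":0,"claw":0.5},{"x":0,"y":0,"z":-0.025,"ax":0,"ay":0,"az":0,"claw":0.5}]}'
python3 -m pendant '{"deltas":[{"x":0,"y":0,"z":-0.02,"ax":0,"ay":0,"az":0,"claw":0.5},{"x":0,"y":0,"z":-0.04,"ax":0,"ay":0,"az":0,"claw":0.5},{"x":0,"y":0,"z":-0.06,"ax":0,"ay":0,"az":0,"claw":0.5},{"x":0,"y":0,"z":-0.08,"ax":0,"ay":0,"az":0,"claw":0.5},{"x":0,"y":0,"z":-0.08,"ax":0,"ay":0,"az":0,"claw":0.5}]}'
python3 - <<'E'
from h import *
st()
t=optics.camera("top"); s=optics.camera("scene")
cv2.imwrite("pics/s4.png",np.vstack([cv2.resize(t["frame"][160:260,270:390,::-1],(360,300),interpolation=cv2.INTER_CUBIC),cv2.resize(s["frame"][210:310,280:400,::-1],(360,300),interpolation=cv2.INTER_CUBIC)]))
for c in ("top","scene"):
  for n in ("tray_floor","tray","stand"): print(c,n,[(d["conf"],d["rect"]) for d in optics.silhouettes(c,n)][:2])
E
```

```text
time_s: 12.05
tcp_pos: [468.5, 108.5, 149.3]
orientation: [0.375, 0.927, 0.0, 0.0]
force: [0.2, -0.4, -2.1]
opening: 0.706
finger_force: 55.0
time_s: 12.55
tcp_pos: [468.5, 108.5, 174.1]
orientation: [0.375, 0.927, -0.0, -0.0]
force: [-0.2, 1.0, -1.2]
opening: 0.704
finger_force: 55.0
time_s: 13.05
tcp_pos: [470.5, 109.0, 256.5]
orientation: [0.375, 0.927, 0.002, 0.002]
force: [-0.5, -0.2, -2.2]
opening: 0.707
finger_force: 55.0
t 13.05 tcp [470.474  109.0055 256.516 ] F [-0.4521 -0.244  -2.1563] T [ 0.0494 -0.0509  0.0662] open 0.7066647309817748 ff 54.99924659729004 
q [-0.2487  0.1358 -0.0379  1.9389  0.0059  1.0614  0.5129] 
R [[-0.7187, 0.6953, 0.0054], [0.6953, 0.7187, 0.0015], [-0.0028, 0.0048, -1.0]]
top tray_floor [(0.61, [315.0, 193.1, 369.6, 234.5])]
top tray [(0.9, [314.5, 195.7, 363.5, 234.1])]
top stand [(0.83, [238.9, 204.1, 274.8, 243.1])]
scene tray_floor [(0.76, [317.2, 244.3, 393.4, 309.3])]
scene tray [(0.71, [314.5, 246.1, 394.6, 310.3]), (0.37, [229.2, 138.5, 261.4, 175.4])]
scene stand [(0.81, [213.6, 203.1, 280.0, 269.2]), (0.48, [229.6, 138.6, 259.3, 175.8])]
```

View pics/s4.png

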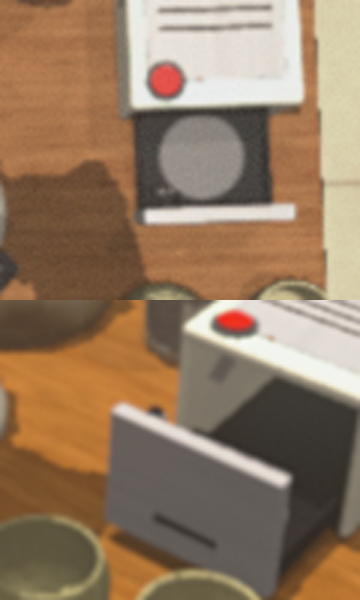

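The top crop shows the round pad centred near crop (202,158) and the panel's top edge from (145,215) to (295,211).

```bash
python3 - <<'E'
from h import *
t=optics.camera("top")
print("pad",onz(t,[[337,212.4]],22),"panel",onz(t,[[318,231.4],[368,230]],110), "pad edges",onz(t,[[322.5,212.4],[351.5,212.4],[337,198],[337,226.5]],22))
g=cv2.cvtColor(t["frame"],cv2.COLOR_RGB2GRAY)
m=np.zeros(g.shape,np.uint8); m[197:228,319:356]=((g>105)&(g<190))[197:228,319:356]
p=contour(m); P=onz(t,p,22); print(cv2.contourArea(p),circ(P))
E
```

```text
pad [[ 513.98218176 -158.62055247]] panel [[ 461.58878009  -92.98043823]
 [ 461.76022406 -223.75367083]] pad edges [[ 515.03847326 -117.34426867]
 [ 512.92046628 -199.99043764]
 [ 555.04194428 -160.09845936]
 [ 473.96114084 -157.22068293]]
577.5 (array([ 515.41863174, -157.65839022]), np.float64(38.65884046088625))
```

```bash
python3 -m pendant '{"deltas":[{"x":-0.03,"y":-0.023,"z":0,"ax":0,"ay":0,"az":-0.12,"claw":0.5},{"x":-0.062,"y":-0.048,"z":0,"ax":0,"ay":0,"az":-0.24,"claw":0.5},{"x":-0.096,"y":-0.074,"z":0,"ax":0,"ay":0,"az":-0.37,"claw":0.5},{"x":-0.13,"y":-0.1,"z":0,"ax":0,"ay":0,"az":-0.5,"claw":0.5},{"x":-0.16,"y":-0.123,"z":0,"ax":0,"ay":0,"az":-0.63,"claw":0.5}]}'
python3 -m pendant '{"deltas":[{"x":0,"y":0,"z":0,"ax":0,"ay":0,"az":-0.07,"claw":0.5},{"x":0,"y":0,"z":0,"ax":0,"ay":0,"az":-0.139,"claw":0.5},{"x":0,"y":0,"z":0,"ax":0,"ay":0,"az":-0.139,"claw":0.5},{"x":0,"y":0,"z":0,"ax":0,"ay":0,"az":-0.139,"claw":0.5},{"x":0,"y":0,"z":0,"ax":0,"ay":0,"az":-0.139,"claw":0.5}]}'
python3 -c "from h import *; st()"
```

```text
time_s: 14.0
tcp_pos: [498.0, -93.3, 253.5]
orientation: [0.067, 0.998, -0.0, -0.0]
force: [1.0, 0.2, -2.1]
opening: 0.704
finger_force: 55.0
time_s: 14.5
tcp_pos: [498.0, -90.8, 253.6]
orientation: [0.0, 1.0, 0.0, -0.0]
force: [-0.4, -0.3, -1.2]
opening: 0.704
finger_force: 55.0
t 14.5 tcp [498.0063 -90.8242 253.5613] F [-0.4266 -0.3266 -1.2297] T [-0.0213  0.0025  0.0106] open 0.7041228476811087 ff 54.99943256378174 
q [ 0.0757  0.1839  0.0584  1.8893 -0.0122  1.0691  1.7094] 
R [[-1.0, 0.0004, -0.0003], [0.0004, 1.0, 0.0001], [0.0003, 0.0001, -1.0]]
```

```bash
python3 -m pendant '{"deltas":[{"x":-0.005,"y":-0.033,"z":0,"ax":0,"ay":0,"az":0,"claw":0.5},{"x":-0.01,"y":-0.067,"z":0.03,"ax":0,"ay":0,"az":0,"claw":0.5},{"x":-0.01,"y":-0.067,"z":0.07,"ax":0,"ay":0,"az":0,"claw":0.5},{"x":-0.01,"y":-0.067,"z":0.1,"ax":0,"ay":0,"az":0,"claw":0.5},{"x":-0.01,"y":-0.067,"z":0.12,"ax":0,"ay":0,"az":0,"claw":0.5}]}'
python3 -m pendant '{"deltas":[{"x":0,"y":0,"z":0.01,"ax":0,"ay":0,"az":0,"claw":0.5},{"x":0,"y":0,"z":0.022,"ax":0,"ay":0,"az":0,"claw":0.5},{"x":0,"y":0,"z":0.034,"ax":0,"ay":0,"az":0,"claw":0.5},{"x":0,"y":0,"z":0.046,"ax":0,"ay":0,"az":0,"claw":0.5},{"x":0,"y":0,"z":0.056,"ax":0,"ay":0,"az":0,"claw":0.5}]}'
python3 -m pendant '{"deltas":[{"x":0,"y":0,"z":0.004,"ax":0,"ay":0,"az":0,"claw":0.5},{"x":0,"y":0,"z":0.008,"ax":0,"ay":0,"az":0,"claw":0.5},{"x":0,"y":0,"z":0.011,"ax":0,"ay":0,"az":0,"claw":0.5},{"x":0,"y":0,"z":0.013,"ax":0,"ay":0,"az":0,"claw":0.5},{"x":0,"y":0,"z":0.013,"ax":0,"ay":0,"az":0,"claw":0.5}]}'
python3 -c "from h import *; st()"
```

```text
time_s: 15.0
tcp_pos: [506.7, -157.8, 131.3]
orientation: [0.0, 1.0, 0.0, -0.002]
force: [-0.3, 0.6, -1.9]
opening: 0.704
finger_force: 55.0
time_s: 15.5
tcp_pos: [508.3, -158.1, 77.2]
orientation: [-0.0, 1.0, -0.0, 0.0]
force: [0.0, -0.1, -2.0]
opening: 0.707
finger_force: 55.0
time_s: 16.0
tcp_pos: [508.1, -158.2, 64.7]
orientation: [-0.0, 1.0, 0.0, -0.0]
force: [-0.2, 0.0, -2.3]
opening: 0.703
finger_force: 55.0
t 16.0 tcp [ 508.0623 -158.1774   64.6709] F [-0.2261  0.0373 -2.2503] T [-0.0174 -0.0053  0.0174] open 0.7028599695374975 ff 54.99933063983917 
q [ 0.1829  0.4846  0.0842  1.9795 -0.0624  0.68    1.877 ] 
R [[-1.0, -0.0001, -0.0], [-0.0001, 1.0, 0.0001], [0.0, 0.0001, -1.0]]
```

```bash
python3 -m pendant '{"deltas":[{"x":0,"y":0,"z":0.001,"ax":0,"ay":0,"az":0,"claw":0.5},{"x":0,"y":0,"z":0.002,"ax":0,"ay":0,"az":0,"claw":0.5},{"x":0,"y":0,"z":0.003,"ax":0,"ay":0,"az":0,"claw":0.5},{"x":0,"y":0,"z":0.0035,"ax":0,"ay":0,"az":0,"claw":0.5},{"x":0,"y":0,"z":0.0035,"ax":0,"ay":0,"az":0,"claw":0.5}]}'
python3 -c "from h import *; st()"
```

```text
time_s: 16.5
tcp_pos: [508.1, -158.2, 61.3]
orientation: [-0.0, 1.0, 0.0, 0.0]
force: [-0.3, -0.3, -0.3]
opening: 0.704
finger_force: 55.0
t 16.5 tcp [ 508.0845 -158.1733   61.302 ] F [-0.2721 -0.272  -0.2689] T [0.0555 0.0935 0.0126] open 0.7043010020334552 ff 54.99964356422424 
q [ 0.1835  0.4903  0.0835  1.9807 -0.0631  0.673   1.8776] 
R [[-1.0, -0.0002, 0.0], [-0.0002, 1.0, 0.0], [-0.0, 0.0, -1.0]]
```

It is just standing on the floor. Release and rise.

```bash
python3 -m pendant '{"deltas":[{"x":0,"y":0,"z":0,"ax":0,"ay":0,"az":0,"claw":0.75},{"x":0,"y":0,"z":0,"ax":0,"ay":0,"az":0,"claw":0.85},{"x":0,"y":0,"z":0,"ax":0,"ay":0,"az":0,"claw":1},{"x":0,"y":0,"z":0,"ax":0,"ay":0,"az":0,"claw":1},{"x":0,"y":0,"z":0,"ax":0,"ay":0,"az":0,"claw":1}]}' 10
python3 -m pendant '{"deltas":[{"x":0,"y":0,"z":0,"ax":0,"ay":0,"az":0,"claw":1},{"x":0,"y":0,"z":0,"ax":0,"ay":0,"az":0,"claw":1},{"x":0,"y":0,"z":-0.01,"ax":0,"ay":0,"az":0,"claw":1},{"x":0,"y":0,"z":-0.03,"ax":0,"ay":0,"az":0,"claw":1},{"x":0,"y":0,"z":-0.05,"ax":0,"ay":0,"az":0,"claw":1}]}'
python3 -m pendant '{"deltas":[{"x":0,"y":0,"z":-0.03,"ax":0,"ay":0,"az":0,"claw":1},{"x":0,"y":0,"z":-0.06,"ax":0,"ay":0,"az":0,"claw":1},{"x":0,"y":0,"z":-0.09,"ax":0,"ay":0,"az":0,"claw":1},{"x":0.03,"y":0,"z":-0.11,"ax":0,"ay":0,"az":0,"claw":0},{"x":0.06,"y":0,"z":-0.11,"ax":0,"ay":0,"az":0,"claw":0}]}'
python3 - <<'E'
from h import *
st()
t=optics.camera("top"); s=optics.camera("scene")
cv2.imwrite("pics/s5.png",np.vstack([cv2.resize(t["frame"][160:260,230:390,::-1],(480,300),interpolation=cv2.INTER_CUBIC),cv2.resize(s["frame"][190:310,210:402,::-1],(480,300),interpolation=cv2.INTER_CUBIC)]))
E
```

```text
time_s: 17.0
tcp_pos: [508.2, -158.2, 61.3]
orientation: [-0.0, 1.0, -0.0, 0.0]
force: [-0.1, -0.5, 0.3]
opening: 0.993
finger_force: 0.0
time_s: 17.5
tcp_pos: [507.8, -158.1, 112.1]
orientation: [-0.0, 1.0, 0.0, -0.0]
force: [0.8, -0.2, 0.0]
opening: 0.997
finger_force: 0.0
time_s: 18.0
tcp_pos: [449.9, -158.8, 225.0]
orientation: [-0.0, 1.0, -0.001, 0.003]
force: [-0.8, -0.8, -0.2]
opening: 0.873
finger_force: 0.0
t 18.0 tcp [ 449.9193 -158.8023  224.959 ] F [-0.8346 -0.7628 -0.2026] T [-0.0023  0.0673  0.0086] open 0.872886315364931 ff 0.0 
q [ 0.1805  0.1569  0.1132  1.9939 -0.0214  0.9852  1.8757] 
R [[-1.0, -0.0008, 0.0065], [-0.0008, 1.0, -0.0017], [-0.0065, -0.0018, -1.0]]
```

View pics/s5.png

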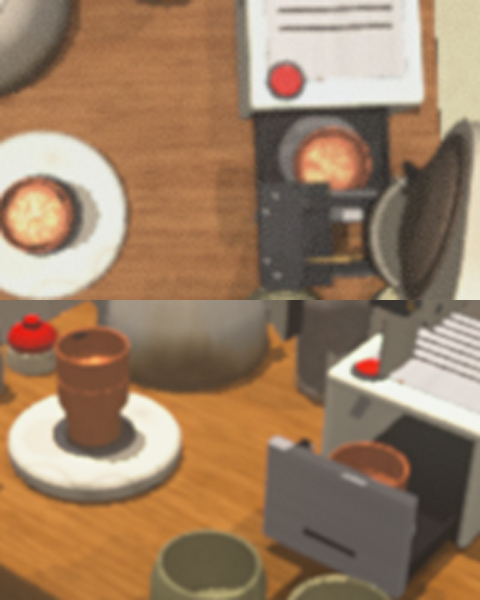

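The beaker stands upright on the pad (top crop (333,160)) and the stand is undisturbed. Now the closed fingers go in front of the panel.

```bash
python3 -m pendant '{"deltas":[{"x":0.008,"y":0,"z":0,"ax":0,"ay":0,"az":0,"claw":0},{"x":0.017,"y":0,"z":0,"ax":0,"ay":0,"az":0,"claw":0},{"x":0.017,"y":0,"z":0,"ax":0,"ay":0,"az":0,"claw":0},{"x":0.017,"y":0,"z":0.02,"ax":0,"ay":0,"az":0,"claw":0},{"x":0.017,"y":0,"z":0.05,"ax":0,"ay":0,"az":0,"claw":0}]}' 20
python3 -m pendant '{"deltas":[{"x":0,"y":0,"z":0.03,"ax":0,"ay":0,"az":0,"claw":0},{"x":0,"y":0,"z":0.06,"ax":0,"ay":0,"az":0,"claw":0},{"x":0,"y":0,"z":0.08,"ax":0,"ay":0,"az":0,"claw":0},{"x":0,"y":0,"z":0.092,"ax":0,"ay":0,"az":0,"claw":0},{"x":0,"y":0,"z":0.092,"ax":0,"ay":0,"az":0,"claw":0}]}'
python3 -c "from h import *; st()"
```

```text
time_s: 18.6
tcp_pos: [433.3, -158.7, 172.1]
orientation: [-0.0, 1.0, -0.001, 0.002]
force: [0.7, -0.2, -1.2]
opening: 0.352
finger_force: 0.0
time_s: 19.1
tcp_pos: [430.1, -157.8, 77.6]
orientation: [-0.0, 1.0, 0.0, -0.002]
force: [-0.2, 0.1, 1.2]
opening: 0.007
finger_force: 0.0
t 19.1 tcp [ 430.1437 -157.7733   77.6456] F [-0.164   0.1011  1.1839] T [-0.0125  0.0333 -0.0193] open 0.007050709574229463 ff 0.0 
q [ 0.2054  0.3614  0.1015  2.1464 -0.0598  0.6398  1.9198] 
R [[-1.0, -0.0005, -0.0033], [-0.0005, 1.0, 0.0009], [0.0033, 0.0009, -1.0]]
```

```bash
python3 -m pendant '{"deltas":[{"x":-0.006,"y":0,"z":0,"ax":0,"ay":0,"az":0,"claw":0},{"x":-0.012,"y":0,"z":0,"ax":0,"ay":0,"az":0,"claw":0},{"x":-0.018,"y":0,"z":0,"ax":0,"ay":0,"az":0,"claw":0},{"x":-0.024,"y":0,"z":0,"ax":0,"ay":0,"az":0,"claw":0},{"x":-0.03,"y":0,"z":0,"ax":0,"ay":0,"az":0,"claw":0}]}'
python3 -m pendant '{"deltas":[{"x":-0.006,"y":0,"z":0,"ax":0,"ay":0,"az":0,"claw":0},{"x":-0.013,"y":0,"z":0,"ax":0,"ay":0,"az":0,"claw":0},{"x":-0.02,"y":0,"z":0,"ax":0,"ay":0,"az":0,"claw":0},{"x":-0.028,"y":0,"z":0,"ax":0,"ay":0,"az":0,"claw":0},{"x":-0.035,"y":0,"z":0,"ax":0,"ay":0,"az":0,"claw":0}]}'
python3 -m pendant '{"deltas":[{"x":-0.006,"y":0,"z":0,"ax":0,"ay":0,"az":0,"claw":0},{"x":-0.012,"y":0,"z":0,"ax":0,"ay":0,"az":0,"claw":0},{"x":-0.018,"y":0,"z":0,"ax":0,"ay":0,"az":0,"claw":0},{"x":-0.022,"y":0,"z":0,"ax":0,"ay":0,"az":0,"claw":0},{"x":-0.026,"y":0,"z":0,"ax":0,"ay":0,"az":0,"claw":0}]}'
python3 -c "from h import *; st()"
```

```text
time_s: 19.6
tcp_pos: [460.2, -158.3, 79.7]
orientation: [-0.0, 1.0, 0.0, -0.001]
force: [-6.4, 0.1, 4.1]
opening: 0.002
finger_force: 3.0
time_s: 20.1
tcp_pos: [494.9, -158.0, 79.6]
orientation: [-0.0, 1.0, 0.0, -0.002]
force: [-6.4, 1.6, 5.1]
opening: 0.003
finger_force: 3.4
time_s: 20.6
tcp_pos: [520.9, -157.7, 79.6]
orientation: [-0.0, 1.0, 0.0, -0.002]
force: [-6.6, 1.2, 5.0]
opening: 0.001
finger_force: 3.3
t 20.6 tcp [ 520.8665 -157.7449   79.6338] F [-6.5967  1.2395  5.0082] T [0.2942 1.2498 0.0653] open 0.0012380356310112764 ff 3.345291092991829 
q [ 0.1677  0.4787  0.0957  1.9414 -0.0663  0.7276  1.8736] 
R [[-1.0, -0.0005, -0.0031], [-0.0005, 1.0, 0.0009], [0.0031, 0.0009, -1.0]]
```

Pushing steadily at 6.5 N; the last stretch goes slowly.

```bash
python3 -m pendant '{"deltas":[{"x":-0.002,"y":0,"z":0,"ax":0,"ay":0,"az":0,"claw":0},{"x":-0.004,"y":0,"z":0,"ax":0,"ay":0,"az":0,"claw":0},{"x":-0.006,"y":0,"z":0,"ax":0,"ay":0,"az":0,"claw":0},{"x":-0.008,"y":0,"z":0,"ax":0,"ay":0,"az":0,"claw":0},{"x":-0.01,"y":0,"z":0,"ax":0,"ay":0,"az":0,"claw":0}]}'
python3 -m pendant '{"deltas":[{"x":-0.001,"y":0,"z":0,"ax":0,"ay":0,"az":0,"claw":0},{"x":-0.002,"y":0,"z":0,"ax":0,"ay":0,"az":0,"claw":0},{"x":-0.003,"y":0,"z":0,"ax":0,"ay":0,"az":0,"claw":0},{"x":-0.004,"y":0,"z":0,"ax":0,"ay":0,"az":0,"claw":0},{"x":-0.005,"y":0,"z":0,"ax":0,"ay":0,"az":0,"claw":0}]}'
python3 -c "from h import *; st()"
```

```text
time_s: 21.1
tcp_pos: [529.0, -157.7, 79.5]
orientation: [-0.0, 1.0, 0.001, -0.003]
force: [-11.3, 0.5, 10.7]
opening: 0.003
finger_force: 5.9
time_s: 21.6
tcp_pos: [534.1, -157.7, 79.5]
orientation: [-0.0, 1.0, 0.001, -0.003]
force: [-8.0, 1.7, 6.4]
opening: 0.002
finger_force: 4.4
t 21.6 tcp [ 534.1075 -157.6899   79.481 ] F [-8.0236  1.6666  6.3974] T [0.3678 1.7324 0.0927] open 0.0017486526896206387 ff 4.380905628204346 
q [ 0.1629  0.4983  0.0954  1.9076 -0.0671  0.7447  1.8674] 
R [[-1.0, -0.0002, -0.0058], [-0.0002, 1.0, 0.0013], [0.0058, 0.0013, -1.0]]
```

```bash
python3 -m pendant '{"deltas":[{"x":-0.001,"y":0,"z":0,"ax":0,"ay":0,"az":0,"claw":0},{"x":-0.0015,"y":0,"z":0,"ax":0,"ay":0,"az":0,"claw":0},{"x":-0.002,"y":0,"z":0,"ax":0,"ay":0,"az":0,"claw":0},{"x":-0.0025,"y":0,"z":0,"ax":0,"ay":0,"az":0,"claw":0},{"x":-0.003,"y":0,"z":0,"ax":0,"ay":0,"az":0,"claw":0}]}'
```

```text
time_s: 22.1
tcp_pos: [538.6, -157.6, 79.5]
orientation: [-0.0, 1.0, 0.0, -0.002]
force: [-5.1, 0.6, 4.1]
opening: 0.004
finger_force: 2.8
```

```bash
python3 -m pendant '{"deltas":[{"x":-0.001,"y":0,"z":0,"ax":0,"ay":0,"az":0,"claw":0},{"x":-0.0015,"y":0,"z":0,"ax":0,"ay":0,"az":0,"claw":0},{"x":-0.002,"y":0,"z":0,"ax":0,"ay":0,"az":0,"claw":0},{"x":-0.002,"y":0,"z":0,"ax":0,"ay":0,"az":0,"claw":0},{"x":-0.002,"y":0,"z":0,"ax":0,"ay":0,"az":0,"claw":0}]}'
```

```text
time_s: 22.6
tcp_pos: [540.7, -157.6, 79.4]
orientation: [-0.0, 1.0, 0.0, -0.002]
force: [-6.3, 0.9, 2.8]
opening: 0.007
finger_force: 3.0
```

```bash
python3 -m pendant '{"deltas":[{"x":-0.0005,"y":0,"z":0,"ax":0,"ay":0,"az":0,"claw":0},{"x":-0.001,"y":0,"z":0,"ax":0,"ay":0,"az":0,"claw":0},{"x":-0.0015,"y":0,"z":0,"ax":0,"ay":0,"az":0,"claw":0},{"x":-0.0015,"y":0,"z":0,"ax":0,"ay":0,"az":0,"claw":0},{"x":-0.0015,"y":0,"z":0,"ax":0,"ay":0,"az":0,"claw":0}]}'
```

```text
time_s: 23.1
tcp_pos: [542.2, -157.6, 79.5]
orientation: [-0.0, 1.0, 0.0, -0.002]
force: [-5.3, 1.1, 3.5]
opening: 0.005
finger_force: 3.0
```

```bash
python3 -m pendant '{"deltas":[{"x":-0.0005,"y":0,"z":0,"ax":0,"ay":0,"az":0,"claw":0},{"x":-0.001,"y":0,"z":0,"ax":0,"ay":0,"az":0,"claw":0},{"x":-0.0015,"y":0,"z":0,"ax":0,"ay":0,"az":0,"claw":0},{"x":-0.002,"y":0,"z":0,"ax":0,"ay":0,"az":0,"claw":0},{"x":-0.002,"y":0,"z":0,"ax":0,"ay":0,"az":0,"claw":0}]}'
python3 -m pendant '{"deltas":[{"x":-0.0005,"y":0,"z":0,"ax":0,"ay":0,"az":0,"claw":0},{"x":-0.001,"y":0,"z":0,"ax":0,"ay":0,"az":0,"claw":0},{"x":-0.001,"y":0,"z":0,"ax":0,"ay":0,"az":0,"claw":0},{"x":-0.001,"y":0,"z":0,"ax":0,"ay":0,"az":0,"claw":0},{"x":-0.001,"y":0,"z":0,"ax":0,"ay":0,"az":0,"claw":0}]}'
```

```text
time_s: 23.6
tcp_pos: [542.6, -157.6, 79.4]
orientation: [-0.0, 1.0, 0.001, -0.003]
force: [-10.2, 1.9, 7.4]
opening: 0.005
finger_force: 5.1
time_s: 24.1
tcp_pos: [542.6, -157.6, 79.5]
orientation: [-0.0, 1.0, 0.001, -0.004]
force: [-13.6, 2.1, 10.2]
opening: 0.005
finger_force: 6.5
```

```bash
python3 -m pendant '{"deltas":[{"x":-0.001,"y":0,"z":0,"ax":0,"ay":0,"az":0,"claw":0},{"x":-0.002,"y":0,"z":0,"ax":0,"ay":0,"az":0,"claw":0},{"x":-0.002,"y":0,"z":0,"ax":0,"ay":0,"az":0,"claw":0},{"x":-0.002,"y":0,"z":0,"ax":0,"ay":0,"az":0,"claw":0},{"x":-0.002,"y":0,"z":0,"ax":0,"ay":0,"az":0,"claw":0}]}'
```

```text
time_s: 24.6
tcp_pos: [542.6, -157.6, 79.2]
orientation: [0.0, 1.0, 0.001, -0.006]
force: [-17.6, 2.0, 15.0]
opening: -0.002
finger_force: 9.0
```

It is against the hard stop; the force peaked at about 11 N and dropped earlier, consistent with the click. Back off and check.

```bash
python3 -m pendant '{"deltas":[{"x":0.005,"y":0,"z":0,"ax":0,"ay":0,"az":0,"claw":0},{"x":0.015,"y":0,"z":0,"ax":0,"ay":0,"az":0,"claw":0},{"x":0.03,"y":0,"z":0,"ax":0,"ay":0,"az":0,"claw":0},{"x":0.05,"y":0,"z":0,"ax":0,"ay":0,"az":0,"claw":0},{"x":0.08,"y":0,"z":0,"ax":0,"ay":0,"az":0,"claw":0}]}'
python3 -m pendant '{"deltas":[{"x":0,"y":0,"z":-0.03,"ax":0,"ay":0,"az":0,"claw":0},{"x":0,"y":0,"z":-0.07,"ax":0,"ay":0,"az":0,"claw":0},{"x":0,"y":0,"z":-0.11,"ax":0,"ay":0,"az":0,"claw":0},{"x":0,"y":0.03,"z":-0.15,"ax":0,"ay":0,"az":0,"claw":0},{"x":0,"y":0.07,"z":-0.17,"ax":0,"ay":0,"az":0,"claw":0}]}'
python3 -m pendant '{"deltas":[{"x":0,"y":0,"z":0,"ax":0,"ay":0,"az":0,"claw":0},{"x":0,"y":0,"z":0,"ax":0,"ay":0,"az":0,"claw":0},{"x":0,"y":0,"z":0,"ax":0,"ay":0,"az":0,"claw":0},{"x":0,"y":0,"z":0,"ax":0,"ay":0,"az":0,"claw":0},{"x":0,"y":0,"z":0,"ax":0,"ay":0,"az":0,"claw":0}]}'
python3 - <<'E'
from h import *
s=optics.camera("scene")
cv2.imwrite("pics/s6.png",cv2.resize(s["frame"][110:310,180:446,::-1],(798,600),interpolation=cv2.INTER_CUBIC))
print([(d["conf"],d["rect"]) for d in optics.silhouettes("scene","tray")][:2],[(d["conf"],d["rect"]) for d in optics.silhouettes("scene","stand")][:1])
E
```

```text
time_s: 25.1
tcp_pos: [470.6, -158.3, 80.2]
orientation: [-0.001, 1.0, -0.001, 0.002]
force: [0.3, -0.6, -0.4]
opening: 0.005
finger_force: 0.0
time_s: 25.6
tcp_pos: [471.2, -89.9, 254.0]
orientation: [0.002, 1.0, -0.001, 0.004]
force: [0.4, 0.6, -0.4]
opening: 0.006
finger_force: 0.0
time_s: 26.1
tcp_pos: [468.1, -89.2, 248.4]
orientation: [0.001, 1.0, -0.0, -0.001]
force: [-0.6, 0.4, 0.1]
opening: 0.007
finger_force: 0.0
[(0.81, [338.9, 224.8, 399.2, 285.3])] [(0.75, [213.0, 202.3, 281.1, 269.0])]
```

View pics/s6.png

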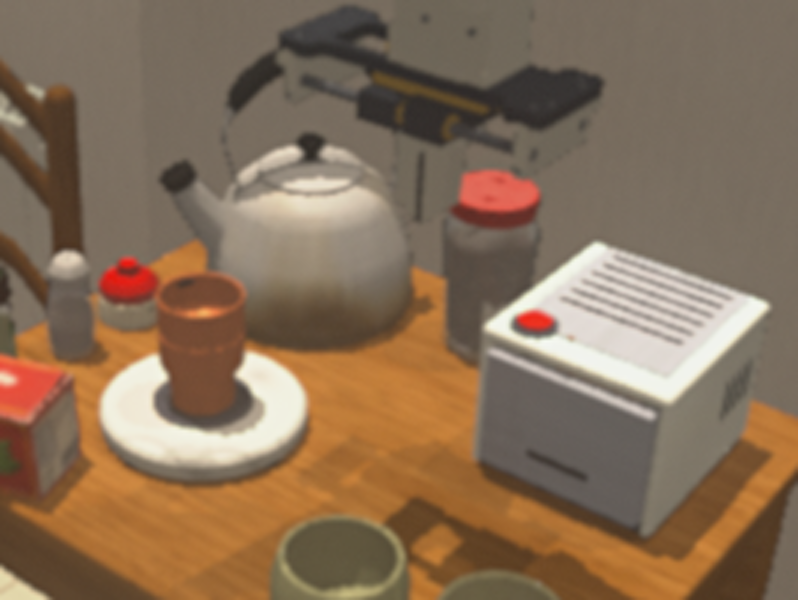

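The panel (crop 480–658, 345–525) sits flush and stays shut, its outline matches the start, and the stand and bystanders are in place.

```bash
python3 -c "
from cell import ticket
print(ticket.finish_job())"
```

```text
the job is handed in; nothing more can be done
None
```

I've handed the job in: the top beaker came free after about 40 degrees of turning, stood upright when I let go of it in the tray, and the tray now stays shut; the marble stand and the other things still in view in the last picture look undisturbed, though hand-in returned no verdict.

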